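# Centre the full tub on the sealer's loading slide with light taps

## Robot

A 6-joint arm with a two-finger parallel gripper is mounted at the origin on a cart in front of the work surface, level with it; the furniture and walls round the work are solid. World frame = base frame: x ahead of the robot, y to its left, z up, the work surface at z = 0. Lengths are in m, angles in degrees, forces in N, time in s.
With the tool pointing down it reaches from about 0.25 to 0.725 m from the base axis. Payload 9.7 kg.
Tool frame: the origin (TCP) lies midway between the tips of the shut fingers; the grasp point (between the pads) lies 19 mm behind it; z points along the fingers, y is the direction in which the jaws open and shut (so a half turn about z gives the same grasp; the last joint's range is limited). The gripper opens to 85 mm and grips with 20 to 120 N. Pads are 22 mm wide; open, the fingers measure 114 mm over their backs; the gripper's body (76 mm by 85 mm) begins 54 mm behind the grasp point. The pads swing forward as they close: fully open they stand 13 mm farther back than shut.
Start: joints at [67.093, 4.979, 10.078, 95.1, 0, 90], TCP at [0.214, 0.507, 0.231] pointing down, gripper open.
Joint ranges: [-179.16, 179.16], [-48.56, 103.87], [-65.8, 70.77], [-126.05, 130.52], [-82.76, 87.17], [-180, 180]. Speed limits (degrees/s): [127.2, 127.2, 147.25, 180, 180, 180].

## Interface

Orientations are given as [roll, pitch, yaw] about the fixed x, y, z axes, in that order (R = Rz(yaw) Ry(pitch) Rx(roll)).
In Python, from workcell import bot, camera, recognise gives the robot as it stands. The module is installed in compiled form; this text tells all that it offers.
- The arm moves only by the tool apply_moves, never from a script. Its argument "targets" is one flat list of numbers, 7 for each row, row after row: the shift along the world's x, y, z in units of 30 mm (1.0 is 30 mm), then the turn, a rotation vector about the world's x, y, z in units of 6 degrees (1.0 is 6 degrees), then the opening, from 0 (shut) to 1 (fully open). A call has 1 to 5 rows; each row is the pose to reach, as a shift and turn from the pose commanded when the call began; what a row does not reach only later rows make up. A row lasts 1/10 s, in which the tool goes at most 50 mm and 8.59 degrees, less where a joint would pass 70% of its speed; a pose out of reach is approached as far as the arm can. A call with a gripper value outside its range is refused whole. The fingers move at their own pace and stop on an object; "newtons" is the grip in N (left out, the last holds). Time passes only in rows, so rows that repeat a pose let the fingers close. It gives the time, the measured TCP pose, the force and the opening at its end, in the units of the state.
- bot.get_obs(): the state, without advancing time (a new reading comes with each control period).
- camera(name): name is "scene" or "top"; returns a dict with "img" (400x640x3 uint8, red, green, blue), "intrinsics" (3x3 intrinsics, pixels), "origin" and "rotation" of the camera in the world. Camera axes: x right, y up, looking along -z (the intrinsics and any distortion apply to the point x, -y, -z); pixel columns grow to the right and rows downward; lengths in m; the calibration is good to about 2 mm. A picture is of the moment at which its call begins. There is no depth.
- bot.job_done(): hands the job in, once; it reports no verdict.
Trained networks look in the newest picture that a camera, given by its name, has taken for a name from the list of things; names that differ only in an ending like _2 or _b are one class to them, and where a whole thing is asked for, a point or a joint stands for the part that bears it (a point fixed in the world has none). Each returns a list of dicts, best first, with "conf" (0 to 1); they miss things now and then, are a little off and sometimes report something else, mostly with a low value. They report only what shows in the picture. A call takes as long as a camera call. They do not tell look-alikes from the thing itself.
- recognise(query, camera): "box" ([left, top, right, bottom] in pixels, round what is visible of it).
The state is a dict: "time": time; "q": joint angles; "qd": joint speeds; "joint_efforts": joint torques, N m; "ee_pos": TCP position; "tcp_rot": TCP orientation; "wrist_force": force on the tool from outside, world axes, zero at the start; "torque": the same for the moment, N m; "opening": finger opening in m.
Only numpy, scipy, OpenCV 4.12 (cv2) and the standard library are available. Lean on these libraries where they do the work, as an engineer would, in place of code of your own. Each camera call takes 0.05 s, during which the arm holds its last target.

## Task

Centre the lidded tub on the sealer's sliding plate: the tub midway between the plate's two blue lines, and the plate's red line level with the fixed red pointers on the bed. Do it only by gentle nudges against the tub's left and right sides - never lift it, push on its lid or shove it, keep off the plate and the bed, and leave the other things where they are; finish with the tub standing still and released.

Things in the scene. Friction and masses are not known exactly. Their poses are not given: they have to be found in the camera images.
- bed: Low steel bed of a tub sealer, fixed, 190 (x) x 330 (y) x 16 mm high; origin at its underside below its middle, x away from the robot, y to the left (the plate slides along y). Two 8 mm guide rods along y at x = +-67 mm, tops 72 mm above the worktop, leave a lane 126 mm wide for the tub, open above and at both ends. White housing 60 mm high behind (x = 96 to 156 mm).
- index (a point): Middle of the bed at the height of the plate's top, 22 mm above the worktop. The two fixed red pointers beside the plate (85 mm to either side in x) show this line: the plate's red line belongs here. Rubber bumpers (about 700 N/m) meet the plate 30 mm to either side of it: pushed on, they give 3 to 8 mm before a tub slips, and push the plate back a little afterwards.
- plate (a joint): Position (m) of the grey plate (150 x 220 mm) along the bed's y; 0 with its red line at the pointers, bumpers from -0.030 and +0.030. It slides with about 1.2 N of friction and stays where left. The tub grips it better: pushed sideways the tub carries the plate along, and slips over it (at 3 to 7 N, its filling is unknown) only once the plate is against a bumper.
- mark (a point): Centre of the plate's top face, on its red line; moves with the plate; axes as the bed's. The plate's two blue cross lines lie 65 mm to either side of it along y.
- tub: Round white lidded tub, full, about 0.8 kg, 51 mm high, 119 mm across at the lid's rim (its widest part, 42 to 51 mm above its underside); origin at the centre of its underside. Starts 10 to 57 mm left or right of the mark. Wanted within 3 mm of the mark along y, with the plate within 4 mm of 0. More than 15 N may damage it.
- tongs: Clear serving tongs lying on the worktop to the right of the bed, 192 mm long, 42 mm wide, 22 mm high, bystander; origin at the centre of their underside.
- timer: White kitchen timer with a red dial, 94 x 68 x 34 mm, bystander; origin at the centre of its underside.
- marker: Red and white marker pen lying behind the bed, 135 mm long, 17 mm thick, bystander; origin at the centre of its underside.
There are look-alikes about, which are no part of the job. Leave any green or orange look-alike of the tub alone.

How it is judged:
By the outcome, as a careful person would: the job done as asked, in the order asked, and still so for the second after the job is handed in, with the robot touching nothing.
It also fails if it takes over 67 s, if anything falls off the work surface, if the arm or the gripper's body presses on something with over 40 N, if the wrist force passes 120 N, or if a joint passes its speed limit or range.

## Working session

There is one attempt and no reset: what is moved stays moved. The work goes in short steps, Python scripts to look and compute and a tool call to move; the robot and the scene stay as the last step left them, time stands still between calls to the robot, and variables do not carry over. Pictures are saved under pics/ and viewed, and the job is handed in when it is done.

Besides the shell and the picture viewer there is one more tool, called after "Call:" as a command line: name --argument value ..., lists and objects as JSON in quotes. apply_moves: Moves the arm, as the interface text tells. Its arguments: {"type":"object","properties":{"targets":{"type":"array"},"newtons":{"type":"number"}},"required":["targets"]}

```bash
mkdir -p pics
python3 - <<'E'
from workcell import bot,camera,recognise
import cv2
o=bot.get_obs(); print({k:o[k] for k in ('time','ee_pos','tcp_rot','wrist_force','opening')})
for n in('scene','top'):
    c=camera(n); cv2.imwrite(f'pics/{n}0.png',c['img'][:,:,::-1])
    print(n,c['intrinsics'],c['origin'],c['rotation'],[k for k in c])
    for q in('tub','bed','plate','mark','tongs','timer','marker'):
        try: print(q,[(r['box'],round(r['conf'],2)) for r in recognise(q,n)])
        except Exception as e: print(q,e)
E
```

```text
{'time': 0.0, 'ee_pos': array([0.2139691 , 0.50641744, 0.23056845]), 'tcp_rot': array([-1.79921622e+02, -2.18513337e-03,  1.57092307e+02]), 'wrist_force': array([-0.937585  ,  0.42522322,  1.416135  ]), 'opening': 0.08510927985035284}
scene [[439.84658581   0.         326.53177445]
 [  0.         439.84658581 200.49949267]
 [  0.           0.           1.        ]] [ 0.1604904  -0.5091997   0.86040776] [ 40.86394815   0.88401827 -37.47479632] ['img', 'intrinsics', 'origin', 'rotation']
tub [([293.7, 123.5, 334.6, 161.9], 0.78), ([288.1, 199.5, 341.9, 247.9], 0.6), ([408.9, 195.8, 461.4, 246.7], 0.57)]
bed [([242.7, 158.1, 382.8, 299.4], 0.84)]
plate [([259.5, 184.5, 357.3, 270.9], 0.86), ([290.6, 200.8, 337.4, 248.2], 0.47)]
mark [([257.5, 179.5, 357.1, 267.8], 0.9)]
tongs [([334.3, 278.2, 404.5, 341.8], 0.83), ([291.6, 200.0, 340.6, 246.8], 0.37)]
timer [([183.6, 164.1, 225.0, 197.4], 0.93)]
marker [([358.2, 152.3, 396.8, 186.1], 0.58), ([255.5, 182.3, 359.6, 269.9], 0.39)]
top [[479.05843209   0.         316.91962454]
 [  0.         479.05843209 194.12730271]
 [  0.           0.           1.        ]] [0.46276262 0.08011272 1.21575084] [  6.65115121   0.52395245 -91.53929114] ['img', 'intrinsics', 'origin', 'rotation']
tub [([382.5, 110.0, 430.7, 154.8], 0.89), ([323.3, 209.2, 373.3, 253.3], 0.66), ([218.0, 136.0, 267.1, 180.5], 0.62)]
bed [([267.1, 168.8, 406.8, 268.6], 0.85), ([286.1, 201.7, 375.0, 262.3], 0.62), ([290.2, 125.3, 339.6, 137.5], 0.38)]
plate [([289.5, 201.5, 377.6, 259.7], 0.77)]
mark [([288.1, 202.0, 374.9, 261.6], 0.71)]
tongs []
timer [([203.4, 263.9, 232.1, 305.0], 0.9)]
marker [([289.0, 124.0, 338.4, 136.2], 0.73), ([287.9, 202.1, 376.6, 260.4], 0.18)]
```

View pics/scene0.png

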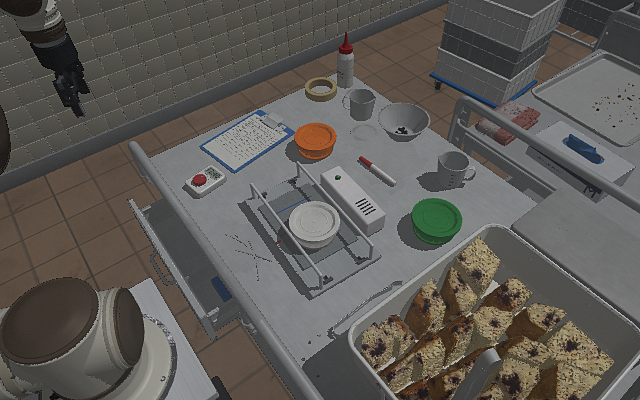

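View pics/top0.png

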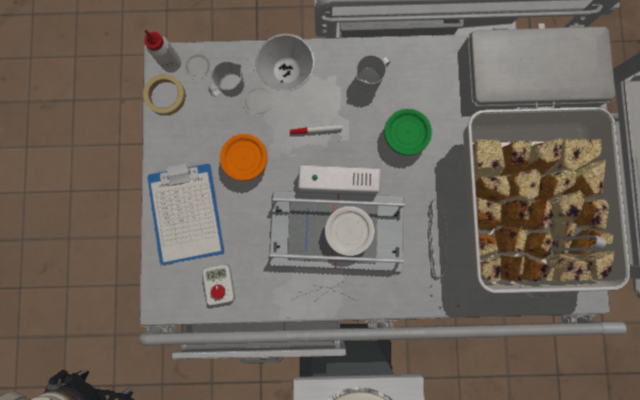

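Run:
```python
import cv2
i=cv2.imread('pics/top0.png')[155:285,250:420]; cv2.imwrite('pics/top0c.png',cv2.resize(i,None,fx=4.5,fy=4.5,interpolation=cv2.INTER_CUBIC))
```

```text
(no output)
```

View pics/top0c.png

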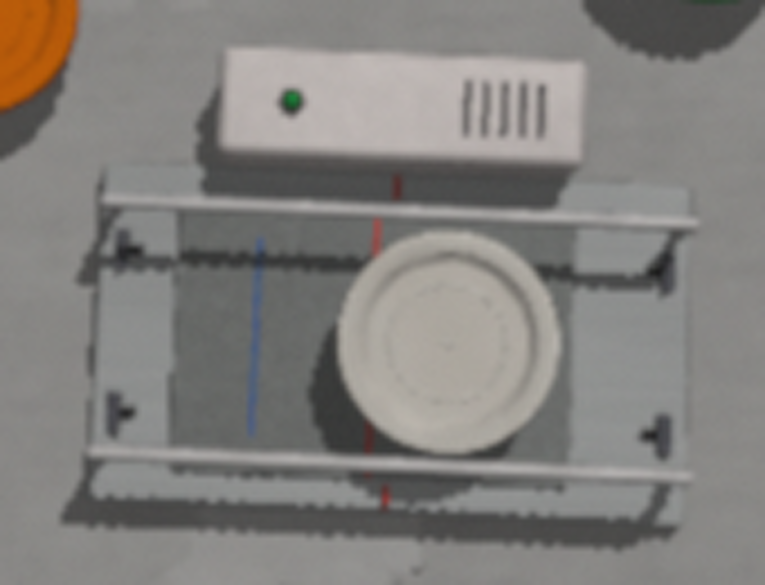

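The white tub in the bed, top (348,231), fits; the orange one at (243,157) and the green one at (408,132) are look-alikes. The crop confirms a white lid between the guide rods. The red pointers are at about (338,196) and (336,265), and the plate's red line is a little to their left.

```bash
cat > h.py <<'E'
import numpy as np, cv2
from scipy.spatial.transform import Rotation as Ro
def cam(c):
    return np.array(c['intrinsics']),np.array(c['origin']),Ro.from_euler('xyz',c['rotation'],degrees=True).as_matrix()
def p2w(c,uv,z):
    K,o,R=cam(c); d=np.linalg.inv(K)@np.array([uv[0],uv[1],1.]); d=R@(d*[1,-1,-1])
    return o+d*(z-o[2])/d[2]
def w2p(c,p):
    K,o,R=cam(c); v=(R.T@(np.array(p)-o))*[1,-1,-1]; v=K@v; return v[:2]/v[2]
E
python3 - <<'E'
from h import *
from workcell import camera
c=camera('top')
f=lambda x,y:((x+.5)/4.5-.5+250,(y+.5)/4.5-.5+155)
P={}
for n,x,y,z in [('ptrB',398,187,.022),('ptrF',386,497,.022),('redB',378,235,.022),('redF',368,450,.022),('blueB',260,240,.022),('blueF',251,435,.022),
 ('tub',448,342,.073),('rodBL',103,199,.070),('rodBR',697,223,.070),('rodFL',88,453,.070),('rodFR',690,478,.070),('bedBR',689,188,.016),('bedFR',680,527,.016),('bedBL',107,165,.016),('bedFL',92,495,.016),('plL',174,300,.022),('plR',572,340,.022),
 ('hsBL',225,48,.06),('hsFR',580,163,.06)]:
    P[n]=p2w(c,f(x,y),z); print(n,np.round(P[n]*1000,1))
for a,b in(('rodBR','rodBL'),('rodFR','rodFL'),('bedBR','bedBL'),('bedFR','bedFL')):
    d=P[b]-P[a]; print(a,np.degrees(np.arctan2(d[1],d[0]))-90, np.hypot(d[0],d[1]))
for a,b in(('ptrF','ptrB'),('redF','redB'),('blueF','blueB')):
    d=P[b]-P[a]; print(a,np.degrees(np.arctan2(d[1],d[0])))
s=camera('scene'); cv2.imwrite('pics/s1.png',cv2.resize(s['img'][150:310,230:400,::-1],None,fx=4,fy=4,interpolation=cv2.INTER_CUBIC)[:600])
E
```

```text
ptrB [595.6  34.5  22. ]
ptrF [425.   46.5  22. ]
redB [569.1  46.4  22. ]
redF [450.8  55.6  22. ]
blueB [568.1 112.   22. ]
blueF [460.7 119.6  22. ]
tub [506.8  12.6  73. ]
rodBL [588.2 194.2  70. ]
rodBR [ 566.5 -122.3   70. ]
rodFL [453.6 204.3  70. ]
rodFR [ 432.1 -112.2   70. ]
bedBR [ 591.2 -128.3   16. ]
bedFR [ 404.2 -114.5   16. ]
bedBL [613.2 197.   16. ]
bedFL [430.2 208.3  16. ]
plL [536.1 160.5  22. ]
plR [508.  -58.8  22. ]
hsBL [670.  127.5  60. ]
hsFR [601.6 -62.6  60. ]
rodBR -3.9187112512730238 0.31724201083445935
rodFR -3.8893010634567418 0.31718935004422005
bedBR -3.8804759984421366 0.3260891158167533
bedFR -4.602220736908379 0.3238134153554895
ptrF -4.033772689418361
redF -4.422564232857975
blueF -4.041779164311074
```

View pics/s1.png

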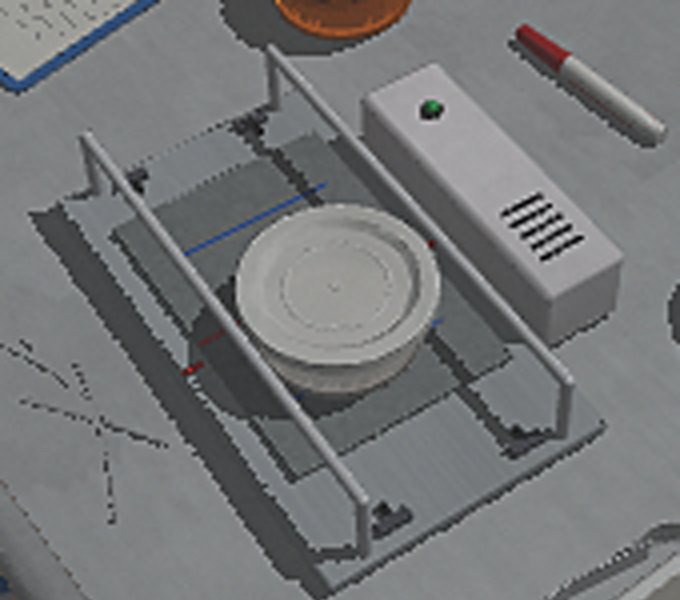

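Call:
apply_moves --targets '[0.64, -1.3, 0, 0, 0, 0, 0, 1.28, -2.6, 0, 0, 0, 0, 0, 1.92, -3.9, 0, 0, 0, 0, 0, 2.56, -5.2, 0, 0, 0, 0, 0, 3.2, -6.5, 0, 0, 0, 0, 0]' --newtons 20

```text
time: 1.4
ee_pos: [0.3104, 0.3101, 0.2314]
tcp_rot: [180.0, 0.0, 157.1]
wrist_force: [0.5, 1.0, 0.4]
opening: 0.0121
```

Call:
apply_moves --targets '[0.64, -1.3, 0, 0, 0, 0.63, 0, 1.28, -2.6, 0, 0, 0, 1.26, 0, 1.92, -3.9, 0, 0, 0, 1.9, 0, 2.56, -5.2, 0, 0, 0, 2.53, 0, 3.2, -6.5, 0, 0, 0, 3.16, 0]'

```text
time: 1.9
ee_pos: [0.4065, 0.1149, 0.2316]
tcp_rot: [180.0, 0.0, 176.2]
wrist_force: [1.4, 0.7, -0.0]
opening: -0.0002
```

Call:
apply_moves --targets '[0.64, -1.3, 0, 0, 0, 0, 0, 1.28, -2.6, 0, 0, 0, 0, 0, 1.92, -3.9, 0, 0, 0, 0, 0, 2.56, -5.2, 0, 0, 0, 0, 0, 3.2, -6.5, 0, 0, 0, 0, 0]'

```text
time: 2.4
ee_pos: [0.5026, -0.0803, 0.2314]
tcp_rot: [180.0, 0.0, 176.0]
wrist_force: [0.8, 0.1, 0.4]
opening: -0.0
```

Call:
apply_moves --targets '[0, 0, 0, 0, 0, 0, 0, 0, 0, 0, 0, 0, 0, 0, 0, 0, 0, 0, 0, 0, 0]'

```text
time: 2.7
ee_pos: [0.5018, -0.0778, 0.2314]
tcp_rot: [180.0, -0.0, 176.1]
wrist_force: [-0.1, -0.2, -0.6]
opening: -0.0
```

Call:
apply_moves --targets '[-0.02, -0.3, 0, 0, 0, 0, 0, -0.02, -0.3, -1.1, 0, 0, 0, 0, -0.02, -0.3, -2.2, 0, 0, 0, 0, -0.02, -0.3, -3.3, 0, 0, 0, 0, -0.02, -0.3, -4, 0, 0, 0, 0]'

```text
time: 3.2
ee_pos: [0.5004, -0.0868, 0.1092]
tcp_rot: [180.0, -0.1, 176.1]
wrist_force: [-1.0, -0.2, -0.2]
opening: 0.0002
```

Run:
```python
from h import *
from workcell import camera,bot
print(bot.get_obs()['ee_pos'])
a=camera('top')['img'][155:285,250:420,::-1];s=camera('scene')['img'][150:310,230:400,::-1]
r=lambda i:cv2.resize(i,(400,300 if i.shape[0]==130 else 376),interpolation=cv2.INTER_CUBIC)
A=r(a);S=r(s);A=cv2.copyMakeBorder(A,0,76,0,0,0);cv2.imwrite('pics/d1.png',np.hstack([A,S]))
```

```text
[ 0.50042694 -0.08676753  0.1091963 ]
```

View pics/d1.png

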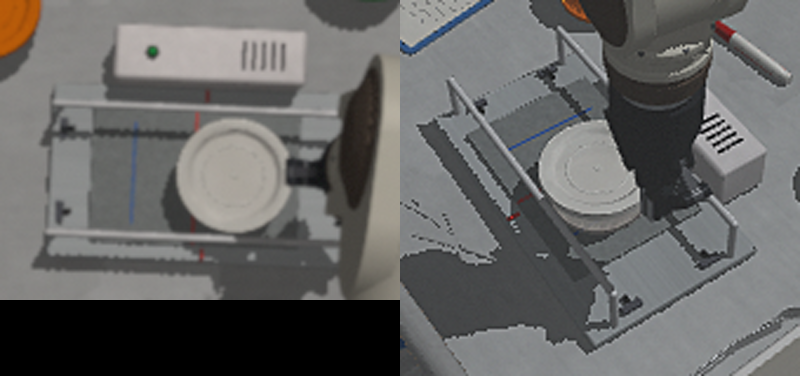

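Call:
apply_moves --targets '[-0.03, -0.5, 0, 0, 0, 0, 0, -0.03, -0.5, -0.6, 0, 0, 0, 0, -0.03, -0.5, -1.2, 0, 0, 0, 0, -0.03, -0.5, -1.7, 0, 0, 0, 0, -0.03, -0.5, -2.0, 0, 0, 0, 0]'

```text
time: 3.8
ee_pos: [0.5007, -0.1027, 0.0512]
tcp_rot: [-180.0, 0.0, 176.1]
wrist_force: [0.1, 1.3, 0.4]
opening: 0.0003
```

Run:
```python
from h import *
from workcell import camera,bot
o=bot.get_obs();print(o['ee_pos'],o['wrist_force'])
S=camera('scene');s=S['img'][180:280,270:390,::-1]; t=camera('top'); a=t['img'][190:270,310:410,::-1]
print('tip in scene',w2p(S,o['ee_pos']), w2p(S,o['ee_pos']+[0,0,.023]),'top',w2p(t,o['ee_pos']))
s=cv2.resize(s,(480,400),interpolation=cv2.INTER_CUBIC);a=cv2.resize(a,(320,256),interpolation=cv2.INTER_CUBIC)
cv2.imwrite('pics/d2.png',np.hstack([s,cv2.copyMakeBorder(a,0,144,0,0,0)]))
```

```text
[ 0.5007399  -0.10274336  0.05122805] [0.10642332 1.32675691 0.39978649]
tip in scene [342.6995326  259.54600175] [342.83252644 253.60250141] top [396.38524541 232.1621887 ]
```

View pics/d2.png

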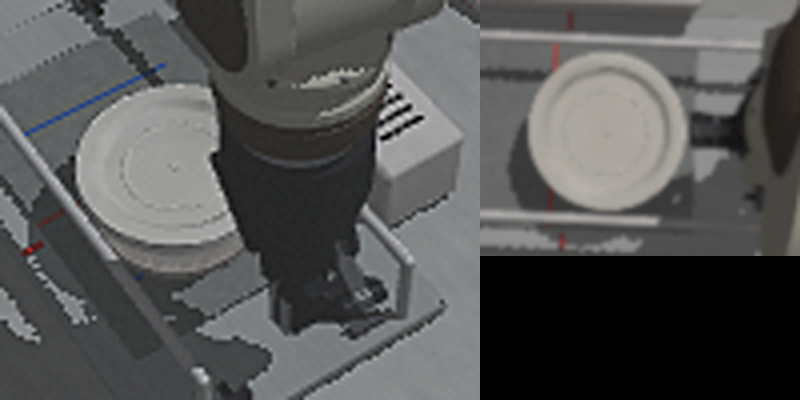

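Call:
apply_moves --targets '[0.01, 0.1, 0, 0, 0, 0, 0, 0.01, 0.2, 0, 0, 0, 0, 0, 0.02, 0.3, 0, 0, 0, 0, 0, 0.03, 0.4, 0, 0, 0, 0, 0, 0.035, 0.5, 0, 0, 0, 0, 0]'

```text
time: 4.4
ee_pos: [0.5018, -0.087, 0.0515]
tcp_rot: [-180.0, 0.0, 176.1]
wrist_force: [-0.6, -0.3, -0.4]
opening: -0.0001
```

Call:
apply_moves --targets '[0, 0.06, 0, 0, 0, 0, 0, 0.01, 0.12, 0, 0, 0, 0, 0, 0.01, 0.18, 0, 0, 0, 0, 0, 0.02, 0.24, 0, 0, 0, 0, 0, 0.02, 0.3, 0, 0, 0, 0, 0]'

```text
time: 4.9
ee_pos: [0.5022, -0.0783, 0.0512]
tcp_rot: [-180.0, -0.0, 176.1]
wrist_force: [0.3, -0.2, -0.4]
opening: -0.0003
```

Call:
apply_moves --targets '[0, 0.06, 0, 0, 0, 0, 0, 0.01, 0.12, 0, 0, 0, 0, 0, 0.01, 0.18, 0, 0, 0, 0, 0, 0.02, 0.24, 0, 0, 0, 0, 0, 0.02, 0.3, 0, 0, 0, 0, 0]'

```text
time: 5.4
ee_pos: [0.5029, -0.0692, 0.0513]
tcp_rot: [-180.0, 0.0, 176.1]
wrist_force: [-0.2, -0.9, -0.1]
opening: 0.0001
```

```bash
cat > look.py <<'E'
import sys
from h import *
from workcell import camera,bot
o=bot.get_obs();print(o['time'],o['ee_pos'],o['wrist_force'])
S=camera('scene');t=camera('top')
np.savez(f'{sys.argv[1]}.npz',s=S['img'],t=t['img'])
s=S['img'][170:290,240:390,::-1];a=t['img'][180:280,260:410,::-1]
s=cv2.resize(s,(400,320),interpolation=cv2.INTER_CUBIC);a=cv2.resize(a,(400,267),interpolation=cv2.INTER_CUBIC)
cv2.imwrite(f'pics/{sys.argv[1]}.png',np.hstack([s,cv2.copyMakeBorder(a,0,53,0,0,0)]))
E
python3 look.py d3
```

```text
5.4 [ 0.5028512  -0.06923295  0.05128538] [-0.22654003 -0.91732666 -0.13266408]
```

View pics/d3.png

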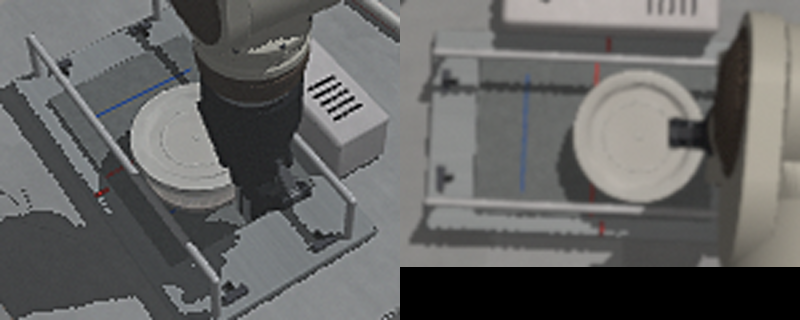

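```bash
cat > meas.py <<'E'
import sys
from h import *
from workcell import camera,bot
from scipy.optimize import least_squares
from scipy.ndimage import map_coordinates
th=np.radians(-3.95); EX=np.array([np.cos(th),np.sin(th),0]); EY=np.array([-np.sin(th),np.cos(th),0]); I0=np.array([.5103,.0405,.022])
def grid(c,z,xs,ys):
    g=np.array([[w2p(c,np.array([I0[0],I0[1],0])+x*EX+y*EY+[0,0,z]) for y in ys] for x in xs])
    im=c['img'].astype(float)
    return np.stack([map_coordinates(im[...,k],[g[...,1],g[...,0]],order=1) for k in range(3)],-1)
def measure(c,side=1,v=False):
    ys=np.arange(-.130,.1301,.0005)
    xs=np.arange(-.055,.0551,.004)
    G=grid(c,.022,xs,ys)
    out={}
    chroma={'red':G[...,0]-G[...,1:].max(-1),'blue':G[...,2]-G[...,:2].max(-1)}
    for n,ch in chroma.items():
        w=np.clip(ch-15,0,None); prof=w.sum(0); out[n]=[]
        # clusters
        on=prof>prof.max()*.25
        lab=np.split(np.arange(len(ys)),np.where(np.diff(on.astype(int))!=0)[0]+1)
        for l in lab:
            if on[l[0]] and prof[l].sum()>100: out[n].append((round(1000*(ys[l]*prof[l]).sum()/prof[l].sum(),1),int(prof[l].sum())))
    P=grid(c,.020,np.r_[np.arange(-.090,-.079,.002),np.arange(.079,.091,.002)],ys); 
    w=np.clip(P[...,0]-P[...,1:].max(-1)-15,0,None).sum(0); out['ptr']=round(1000*(ys*w).sum()/max(w.sum(),1e-9),1),int(w.sum())
    xs=np.arange(-.044,.0441,.004); T=grid(c,.073,xs,ys); V=T.min(-1)
    pts=[]
    for i,x in enumerate(xs):
        r=V[i] if side>0 else V[i][::-1]
        y=ys if side>0 else -ys
        y=ys if side>0 else ys[::-1]
        # from outer side (high |y|) inwards
        r=r[::-1]; y=y[::-1]
        run=np.where((r[:-1]<TH)&(r[1:]>=TH))[0]
        for k in run:
            if (r[k+1:k+20]>=TH-10).all() and len(r)>k+20:
                pts.append((x,y[k]+(y[k+1]-y[k])*(TH-r[k])/(r[k+1]-r[k]))); break
    pts=np.array(pts)
    f=lambda p:np.hypot(pts[:,0]-p[0],pts[:,1]-p[1])-.0595
    y0=np.median(pts[:,1])-side*.055
    r=least_squares(f,[0,y0],loss='soft_l1',f_scale=.001)
    out['tub']=np.round(r.x*1000,1).tolist(),round(1000*float(np.median(np.abs(r.fun))),2),len(pts)
    return out
TH=150
if __name__=='__main__':
    o=bot.get_obs();print(round(o['time'],2),np.round(o['ee_pos'],4),np.round(o['wrist_force'],1), 'tcp lane',np.round(1000*np.array([(o['ee_pos']-I0)@EX,(o['ee_pos']-I0)@EY]),1))
    c=camera('top')
    for s in (1,-1):
        try: m=measure(c,s); print(m if s==1 else m['tub'])
        except Exception as e: print(s,e)
    if len(sys.argv)>1:
        a=c['img'][175:280,260:410,::-1]; cv2.imwrite(f'pics/{sys.argv[1]}.png',cv2.resize(a,None,fx=5,fy=5,interpolation=cv2.INTER_CUBIC))
E
python3 meas.py
python3 - <<'E'
from meas import *
c=camera('top'); t0=cv2.imread('pics/top0.png')[:,:,::-1]; c['img']=t0
T=grid(c,.073,[0.0],np.arange(-.12,.12,.004)); print(T.min(-1).astype(int))
for s in(1,-1): print(measure(c,s))
E
```

```text
5.5 [ 0.5028 -0.0691  0.0513] [ 0.   0.5 -1.4] tcp lane [ 1.000e-01 -1.099e+02]
{'red': [(np.float64(10.9), 808)], 'blue': [(np.float64(75.9), 1211)], 'ptr': (np.float64(0.4), 1792), 'tub': ([-1.1, -31.7], 0.33, 23)}
([-1.9, -22.8], 2.22, 23)
[[143 144 144 144 145 144 140 114 129 166 158 142 129 160 161 158 157 161
  160 159 158 157 157 159 157 157 158 159 160 160 160 156 161 159 153 154
  158 151  79  80 103 105 105 105 105 103 102 102  89  92 103 104 103 101
  101 101 100 100 101 101]]
{'red': [(np.float64(10.9), 812)], 'blue': [(np.float64(75.9), 1217)], 'ptr': (np.float64(0.4), 1781), 'tub': ([-1.0, -31.6], 0.31, 23)}
{'red': [(np.float64(10.9), 812)], 'blue': [(np.float64(75.9), 1217)], 'ptr': (np.float64(0.4), 1781), 'tub': ([-1.2, -25.3], 0.52, 23)}
```

Run:
```python
import meas
from meas import *
c=camera('top'); c['img']=cv2.imread('pics/top0.png')[:,:,::-1]
for TH in(115,120,125,130,140,150):
    meas.TH=TH; print(TH,[measure(c,s)['tub'] for s in(1,-1)])
# radial edge fit with Hough/ellipse: max gradient along radii
y0=-.0285;x0=-.001
for it in range(3):
  pts=[]
  for a in np.radians(np.arange(0,360,6)):
    rr=np.arange(.050,.066,.0005)
    g=np.array([w2p(c,np.array([I0[0],I0[1],.073])+(x0+r*np.cos(a))*EX+(y0+r*np.sin(a))*EY) for r in rr])
    v=map_coordinates(c['img'].astype(float).sum(-1)/3,[g[:,1],g[:,0]],order=1)
    k=np.argmin(np.gradient(v)); pts.append((x0+rr[k]*np.cos(a),y0+rr[k]*np.sin(a),rr[k]))
  pts=np.array(pts); r=least_squares(lambda p:np.hypot(pts[:,0]-p[0],pts[:,1]-p[1])-p[2],[x0,y0,.058],loss='soft_l1',f_scale=.001); x0,y0,_=r.x
  print(r.x*1000,np.median(abs(r.fun))*1000)
```

```text
115 [([-0.3, -28.7], 0.26, 23), ([-0.8, -29.1], 0.37, 23)]
120 [([-0.4, -29.1], 0.23, 23), ([-0.8, -28.6], 0.32, 23)]
125 [([-0.3, -29.3], 0.23, 23), ([-0.9, -28.2], 0.41, 23)]
130 [([-0.6, -29.7], 0.24, 23), ([-0.9, -27.7], 0.45, 23)]
140 [([-0.7, -30.5], 0.32, 23), ([-1.2, -27.1], 0.74, 23)]
150 [([-1.0, -31.6], 0.31, 23), ([-1.2, -25.3], 0.52, 23)]
[ -0.9564868  -28.10688327  58.90872523] 0.2916817087665405
[ -1.04333256 -28.09431558  58.86017116] 0.28485627788154066
[ -1.0134785  -28.01120584  58.90234434] 0.3520212709551551
```

```bash
sed -i 's/^TH=150/TH=118/' meas.py
```

Call:
apply_moves --targets '[0, 0.05, 0, 0, 0, 0, 0, 0.01, 0.1, 0, 0, 0, 0, 0, 0.01, 0.15, 0, 0, 0, 0, 0, 0.01, 0.2, 0, 0, 0, 0, 0, 0.02, 0.25, 0, 0, 0, 0, 0]'

```text
time: 6.15
ee_pos: [0.5034, -0.0617, 0.0513]
tcp_rot: [180.0, -0.0, 176.1]
wrist_force: [-0.1, 0.5, 0.0]
opening: 0.0004
```

Call:
apply_moves --targets '[0, 0.05, 0, 0, 0, 0, 0, 0.01, 0.1, 0, 0, 0, 0, 0, 0.01, 0.15, 0, 0, 0, 0, 0, 0.01, 0.2, 0, 0, 0, 0, 0, 0.02, 0.25, 0, 0, 0, 0, 0]'

```text
time: 6.65
ee_pos: [0.504, -0.0543, 0.0513]
tcp_rot: [-180.0, -0.0, 176.1]
wrist_force: [-1.2, -1.3, 0.6]
opening: -0.0003
```

```bash
python3 meas.py p1
```

```text
6.65 [ 0.504  -0.0543  0.0513] [-1.2 -1.3  0.6] tcp lane [  0.2 -95. ]
{'red': [(np.float64(15.9), 767)], 'blue': [(np.float64(81.0), 1217)], 'ptr': (np.float64(0.3), 1709), 'tub': ([-0.2, -23.8], 0.32, 23)}
([-6.2, -15.0], 7.75, 23)
```

View pics/p1.png

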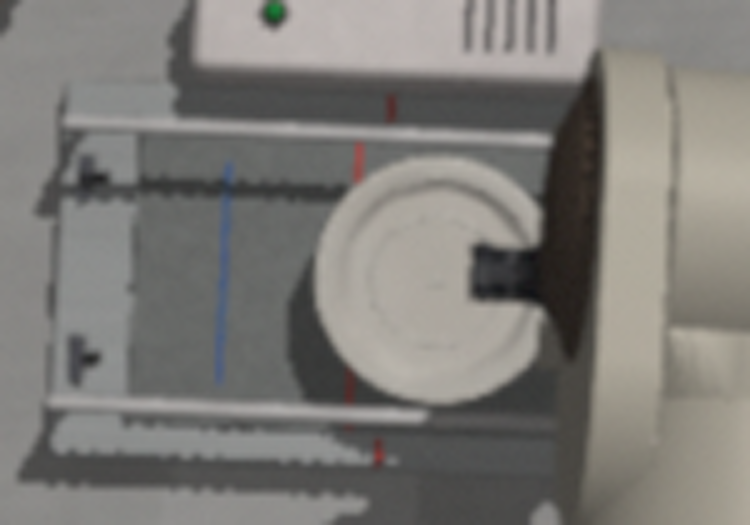

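Call:
apply_moves --targets '[0, 0.06, 0, 0, 0, 0, 0, 0.01, 0.12, 0, 0, 0, 0, 0, 0.01, 0.18, 0, 0, 0, 0, 0, 0.02, 0.24, 0, 0, 0, 0, 0, 0.02, 0.3, 0, 0, 0, 0, 0]'

```text
time: 7.2
ee_pos: [0.5046, -0.0452, 0.0513]
tcp_rot: [-180.0, -0.0, 176.1]
wrist_force: [0.3, -1.2, 0.4]
opening: -0.0001
```

Call:
apply_moves --targets '[0, 0.06, 0, 0, 0, 0, 0, 0.01, 0.12, 0, 0, 0, 0, 0, 0.01, 0.18, 0, 0, 0, 0, 0, 0.02, 0.24, 0, 0, 0, 0, 0, 0.02, 0.3, 0, 0, 0, 0, 0]'

```text
time: 7.7
ee_pos: [0.5053, -0.0366, 0.0513]
tcp_rot: [-180.0, 0.0, 176.0]
wrist_force: [-0.3, -4.6, 0.4]
opening: 0.0003
```

Call:
apply_moves --targets '[0, 0.06, 0, 0, 0, 0, 0, 0.01, 0.12, 0, 0, 0, 0, 0, 0.01, 0.18, 0, 0, 0, 0, 0, 0.02, 0.24, 0, 0, 0, 0, 0, 0.02, 0.3, 0, 0, 0, 0, 0]'

```text
time: 8.2
ee_pos: [0.5058, -0.0272, 0.0513]
tcp_rot: [-180.0, 0.0, 176.1]
wrist_force: [-0.3, -4.4, -0.5]
opening: -0.0001
```

```bash
python3 meas.py p2
```

```text
8.2 [ 0.5058 -0.0272  0.0513] [-0.3 -4.4 -0.5] tcp lane [  0.2 -67.9]
{'red': [], 'blue': [(np.float64(95.6), 1063)], 'ptr': (np.float64(0.6), 1023), 'tub': ([0.1, 3.1], 0.3, 23)}
([8.6, -32.0], 3.05, 23)
```

View pics/p2.png

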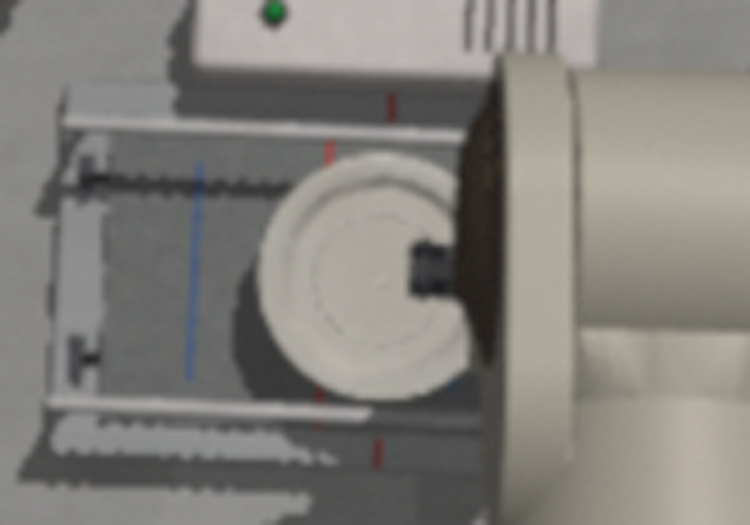

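Call:
apply_moves --targets '[0, 0.06, 0, 0, 0, 0, 0, 0.01, 0.12, 0, 0, 0, 0, 0, 0.01, 0.18, 0, 0, 0, 0, 0, 0.02, 0.24, 0, 0, 0, 0, 0, 0.02, 0.3, 0, 0, 0, 0, 0]'

```text
time: 8.75
ee_pos: [0.5064, -0.0182, 0.0513]
tcp_rot: [-180.0, -0.0, 176.1]
wrist_force: [-1.1, -3.3, -0.1]
opening: 0.0002
```

Call:
apply_moves --targets '[0, 0.06, 0, 0, 0, 0, 0, 0.01, 0.12, 0, 0, 0, 0, 0, 0.01, 0.18, 0, 0, 0, 0, 0, 0.02, 0.24, 0, 0, 0, 0, 0, 0.02, 0.3, 0, 0, 0, 0, 0]'

```text
time: 9.25
ee_pos: [0.5071, -0.0092, 0.0513]
tcp_rot: [180.0, 0.0, 176.1]
wrist_force: [1.0, -4.6, -0.1]
opening: 0.0001
```

```bash
python3 meas.py p3
```

```text
9.25 [ 0.5071 -0.0092  0.0513] [ 1.  -4.6 -0.1] tcp lane [  0.2 -49.8]
{'red': [], 'blue': [(np.float64(95.5), 1134)], 'ptr': (np.float64(0.6), 1050), 'tub': ([0.2, 21.1], 0.2, 23)}
([-3.5, -3.4], 3.43, 23)
```

View pics/p3.png

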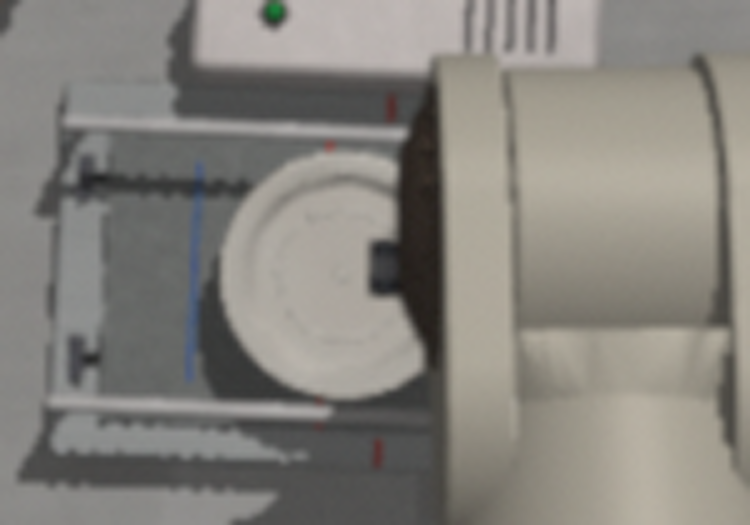

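Call:
apply_moves --targets '[0, 0.06, 0, 0, 0, 0, 0, 0.01, 0.12, 0, 0, 0, 0, 0, 0.01, 0.18, 0, 0, 0, 0, 0, 0.02, 0.24, 0, 0, 0, 0, 0, 0.02, 0.31, 0, 0, 0, 0, 0]'

```text
time: 9.8
ee_pos: [0.5077, 0.0001, 0.0513]
tcp_rot: [-180.0, 0.0, 176.0]
wrist_force: [-0.7, -4.2, -0.0]
opening: -0.0001
```

```bash
python3 meas.py p4
```

```text
9.8 [5.077e-01 1.000e-04 5.130e-02] [-0.7 -4.2 -0. ] tcp lane [  0.1 -40.5]
{'red': [], 'blue': [(np.float64(95.7), 379)], 'ptr': (np.float64(0.6), 620), 'tub': ([0.3, 30.5], 0.23, 23)}
([4.4, 12.0], 3.58, 23)
```

Call:
apply_moves --targets '[0, -0.06, 0, 0, 0, 0, 0, -0.01, -0.16, 0, 0, 0, 0, 0, -0.02, -0.3, 0, 0, 0, 0, 0, -0.03, -0.5, 0, 0, 0, 0, 0, -0.06, -0.8, 0, 0, 0, 0, 0]'

```text
time: 10.35
ee_pos: [0.5058, -0.0245, 0.0513]
tcp_rot: [180.0, 0.0, 176.1]
wrist_force: [0.6, 0.2, -0.1]
opening: -0.0002
```

```bash
python3 meas.py p5
```

```text
10.35 [ 0.5058 -0.0245  0.0513] [ 0.6  0.2 -0.1] tcp lane [  0.  -65.2]
{'red': [], 'blue': [(np.float64(-35.2), 145), (np.float64(95.6), 356)], 'ptr': (np.float64(0.6), 1065), 'tub': ([0.4, 30.9], 0.33, 23)}
([13.9, -27.3], 2.98, 23)
```

View pics/p5.png

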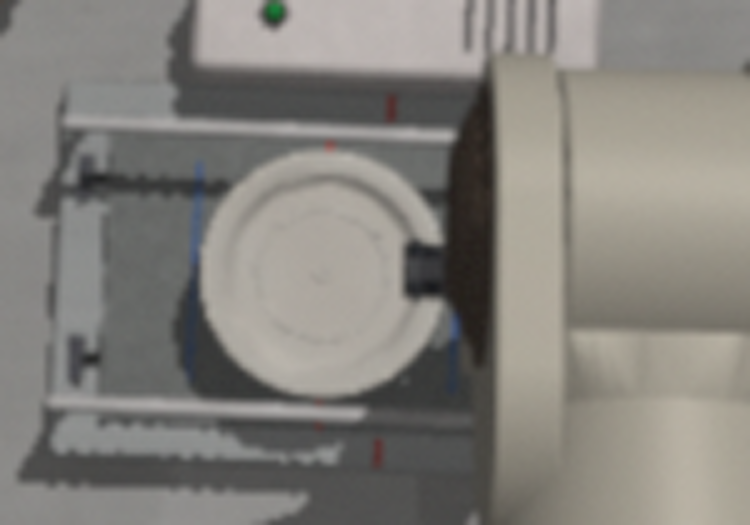

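Call:
apply_moves --targets '[0, 0, 0.4, 0, 0, 0, 0, 0, 0, 1.0, 0, 0, 0, 0, 0, 0, 1.6, 0, 0, 0, 0, 0, 0, 2.2, 0, 0, 0, 0, 0, 0, 2.6, 0, 0, 0, 0]'

```text
time: 10.9
ee_pos: [0.5063, -0.0241, 0.1315]
tcp_rot: [180.0, 0.1, 176.0]
wrist_force: [0.6, 0.1, -0.1]
opening: -0.0001
```

Call:
apply_moves --targets '[0.09, 1.33, 0, 0, 0, 0, 0, 0.18, 2.66, 0, 0, 0, 0, 0, 0.28, 4.0, 0, 0, 0, 0, 0, 0.37, 5.33, 0, 0, 0, 0, 0, 0.46, 6.66, 0, 0, 0, 0, 0]'

```text
time: 11.4
ee_pos: [0.5195, 0.1774, 0.1298]
tcp_rot: [180.0, 0.0, 176.0]
wrist_force: [0.6, -0.0, -0.3]
opening: -0.0001
```

Call:
apply_moves --targets '[0, 0, 0, 0, 0, 0, 0, 0, 0, 0, 0, 0, 0, 0]'

```text
time: 11.6
ee_pos: [0.5194, 0.1765, 0.1294]
tcp_rot: [-180.0, -0.0, 176.2]
wrist_force: [-0.2, -0.6, -0.5]
opening: 0.0002
```

```bash
python3 meas.py p6; python3 look.py p6s
```

```text
11.6 [0.5194 0.1765 0.1294] [-0.2 -0.6 -0.5] tcp lane [ -0.3 136.3]
{'red': [], 'blue': [(np.float64(-34.5), 936)], 'ptr': (np.float64(0.4), 2432), 'tub': ([-2.2, 30.5], 6.22, 23)}
([0.3, 31.0], 0.12, 23)
11.65 [0.51948657 0.17565755 0.1293972 ] [-0.16763173 -0.15502148 -0.00906951]
```

View pics/p6s.png

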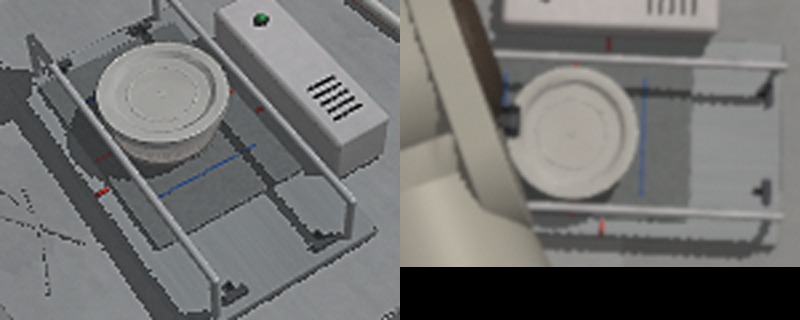

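View pics/p6.png

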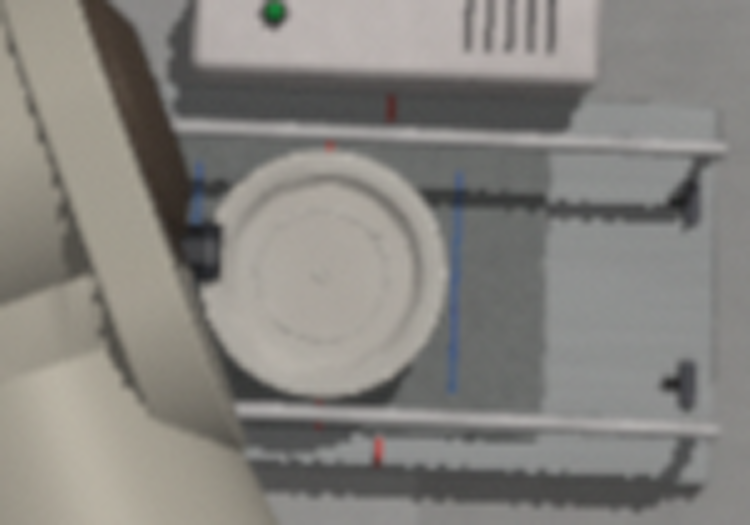

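Call:
apply_moves --targets '[0, 0, -0.7, 0, 0, 0, 0, 0, 0, -1.4, 0, 0, 0, 0, 0, 0, -2.0, 0, 0, 0, 0, 0, 0, -2.4, 0, 0, 0, 0, 0, 0, -2.6, 0, 0, 0, 0]'

```text
time: 12.25
ee_pos: [0.5193, 0.1748, 0.0504]
tcp_rot: [-180.0, -0.1, 176.0]
wrist_force: [-0.7, -0.4, 0.3]
opening: -0.0003
```

Call:
apply_moves --targets '[-0.01, -0.1, 0, 0, 0, 0, 0, -0.01, -0.2, 0, 0, 0, 0, 0, -0.02, -0.3, 0, 0, 0, 0, 0, -0.03, -0.4, 0, 0, 0, 0, 0, -0.04, -0.5, 0, 0, 0, 0, 0]'

```text
time: 12.75
ee_pos: [0.5186, 0.1605, 0.0518]
tcp_rot: [180.0, 0.0, 176.0]
wrist_force: [0.2, 0.1, -0.4]
opening: -0.0
```

Call:
apply_moves --targets '[0, -0.06, 0, 0, 0, 0, 0, -0.01, -0.12, 0, 0, 0, 0, 0, -0.01, -0.18, 0, 0, 0, 0, 0, -0.02, -0.24, 0, 0, 0, 0, 0, -0.02, -0.3, 0, 0, 0, 0, 0]'

```text
time: 13.25
ee_pos: [0.5178, 0.1516, 0.0512]
tcp_rot: [-180.0, -0.0, 176.1]
wrist_force: [-0.2, 0.4, -0.6]
opening: -0.0001
```

Call:
apply_moves --targets '[0, -0.05, 0, 0, 0, 0, 0, -0.01, -0.1, 0, 0, 0, 0, 0, -0.01, -0.15, 0, 0, 0, 0, 0, -0.01, -0.2, 0, 0, 0, 0, 0, -0.02, -0.25, 0, 0, 0, 0, 0]'

```text
time: 13.75
ee_pos: [0.5172, 0.1442, 0.0513]
tcp_rot: [180.0, 0.0, 176.1]
wrist_force: [1.5, 2.4, -0.4]
opening: 0.0002
```

```bash
python3 meas.py p7
```

```text
13.75 [0.5172 0.1442 0.0513] [ 1.5  2.4 -0.4] tcp lane [ -0.2 103.9]
{'red': [], 'blue': [(np.float64(-34.6), 1007)], 'ptr': (np.float64(0.4), 2445), 'tub': ([15.5, 33.3], 5.32, 23)}
([0.4, 30.9], 0.19, 23)
```

Call:
apply_moves --targets '[0, -0.05, 0, 0, 0, 0, 0, -0.01, -0.1, 0, 0, 0, 0, 0, -0.01, -0.15, 0, 0, 0, 0, 0, -0.01, -0.2, 0, 0, 0, 0, 0, -0.02, -0.25, 0, 0, 0, 0, 0]'

```text
time: 14.3
ee_pos: [0.5167, 0.1366, 0.0513]
tcp_rot: [180.0, 0.0, 176.1]
wrist_force: [0.4, 0.4, 0.1]
opening: 0.0001
```

```bash
python3 meas.py p8
```

```text
14.3 [0.5167 0.1366 0.0513] [0.4 0.4 0.1] tcp lane [-0.3 96.3]
{'red': [], 'blue': [(np.float64(-42.2), 1271)], 'ptr': (np.float64(0.4), 2462), 'tub': ([14.1, 20.8], 6.88, 23)}
([-0.1, 23.3], 0.27, 23)
```

Call:
apply_moves --targets '[0, -0.05, 0, 0, 0, 0, 0, -0.01, -0.1, 0, 0, 0, 0, 0, -0.01, -0.15, 0, 0, 0, 0, 0, -0.01, -0.2, 0, 0, 0, 0, 0, -0.02, -0.25, 0, 0, 0, 0, 0]'

```text
time: 14.85
ee_pos: [0.5161, 0.1291, 0.0513]
tcp_rot: [-180.0, 0.0, 176.1]
wrist_force: [0.5, 1.9, -0.0]
opening: 0.0002
```

Call:
apply_moves --targets '[0, -0.05, 0, 0, 0, 0, 0, -0.01, -0.1, 0, 0, 0, 0, 0, -0.01, -0.15, 0, 0, 0, 0, 0, -0.01, -0.2, 0, 0, 0, 0, 0, -0.02, -0.25, 0, 0, 0, 0, 0]'

```text
time: 15.35
ee_pos: [0.5155, 0.1216, 0.0513]
tcp_rot: [-180.0, 0.0, 176.1]
wrist_force: [0.9, 1.2, 0.7]
opening: -0.0003
```

```bash
python3 meas.py p9
```

```text
15.35 [0.5155 0.1216 0.0513] [0.9 1.2 0.7] tcp lane [-0.4 81.3]
{'red': [], 'blue': [(np.float64(-57.4), 1091)], 'ptr': (np.float64(0.5), 475), 'tub': ([10.0, -0.6], 9.39, 23)}
([-0.0, 8.5], 0.4, 23)
```

Call:
apply_moves --targets '[0, -0.05, 0, 0, 0, 0, 0, -0.01, -0.1, 0, 0, 0, 0, 0, -0.01, -0.15, 0, 0, 0, 0, 0, -0.01, -0.2, 0, 0, 0, 0, 0, -0.02, -0.24, 0, 0, 0, 0, 0]'

```text
time: 15.9
ee_pos: [0.5148, 0.1144, 0.0513]
tcp_rot: [180.0, 0.0, 176.1]
wrist_force: [1.3, 1.9, 0.1]
opening: -0.0
```

```bash
python3 meas.py p10
```

```text
15.9 [0.5148 0.1144 0.0513] [1.3 1.9 0.1] tcp lane [-0.6 74. ]
{'red': [], 'blue': [(np.float64(-64.5), 1116)], 'ptr': (np.float64(0.5), 505), 'tub': ([-40.7, 64.2], 12.56, 23)}
([-0.2, 1.3], 0.34, 23)
```

Call:
apply_moves --targets '[0, 0.06, 0, 0, 0, 0, 0, 0.01, 0.2, 0, 0, 0, 0, 0, 0.03, 0.5, 0, 0, 0, 0, 0, 0.06, 0.9, 0, 0, 0, 0, 0, 0.1, 1.4, 0, 0, 0, 0, 0]'

```text
time: 16.45
ee_pos: [0.5179, 0.1577, 0.0513]
tcp_rot: [180.0, 0.0, 176.0]
wrist_force: [0.8, 0.1, 0.6]
opening: 0.0003
```

Call:
apply_moves --targets '[0, 0, 0.6, 0, 0, 0, 0, 0, 0, 1.8, 0, 0, 0, 0, 0, 0, 3.0, 0, 0, 0, 0, 0, 0, 4.2, 0, 0, 0, 0, 0, 0, 5.4, 0, 0, 0, 0]'

```text
time: 16.95
ee_pos: [0.5177, 0.1577, 0.2147]
tcp_rot: [180.0, 0.0, 176.1]
wrist_force: [0.3, -0.6, -0.6]
opening: -0.0001
```

Call:
apply_moves --targets '[-0.6, 1.2, 0, 0, 0, 0, 0, -1.2, 2.4, 0, 0, 0, 0, 0, -1.8, 3.6, 0, 0, 0, 0, 0, -2.4, 4.8, 0, 0, 0, 0, 0, -3.0, 6.0, 0, 0, 0, 0, 0]'

```text
time: 17.45
ee_pos: [0.4265, 0.339, 0.2133]
tcp_rot: [180.0, 0.0, 176.1]
wrist_force: [1.0, -0.6, -0.2]
opening: 0.0004
```

Call:
apply_moves --targets '[-0.6, 1.2, 0, 0, 0, 0, 0, -1.2, 2.4, 0, 0, 0, 0, 0, -1.8, 3.6, 0, 0, 0, 0, 0, -1.8, 3.6, 0, 0, 0, 0, 0, -1.8, 3.6, 0, 0, 0, 0, 0]'

```text
time: 17.95
ee_pos: [0.3727, 0.446, 0.2128]
tcp_rot: [-180.0, -0.0, 176.2]
wrist_force: [0.2, -0.0, 0.2]
opening: -0.0004
```

```bash
python3 meas.py p11; python3 look.py p11s
```

```text
17.95 [0.3727 0.446  0.2128] [ 0.2 -0.   0.2] tcp lane [-165.2  395. ]
{'red': [], 'blue': [(np.float64(-64.9), 1161), (np.float64(65.4), 392)], 'ptr': (np.float64(0.4), 2232), 'tub': ([0.5, 0.6], 0.28, 23)}
([-0.0, 0.8], 0.29, 23)
18.0 [0.37329168 0.44510282 0.21301964] [-0.81034839 -0.70696972  0.69960412]
```

View pics/p11.png

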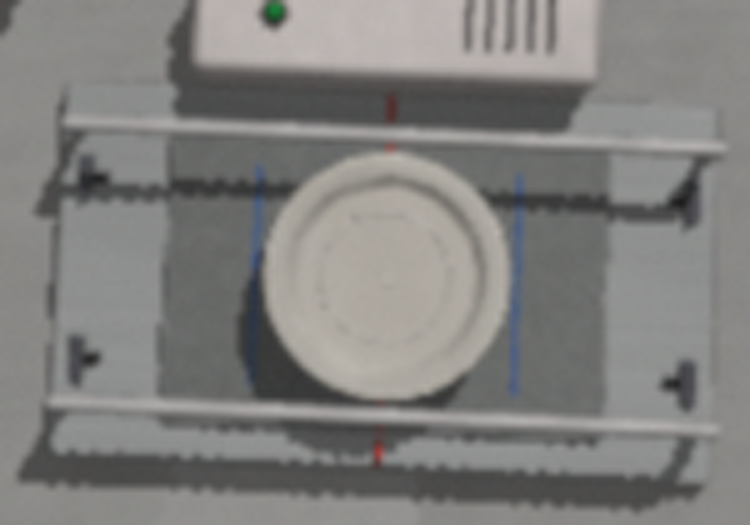

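View pics/p11s.png

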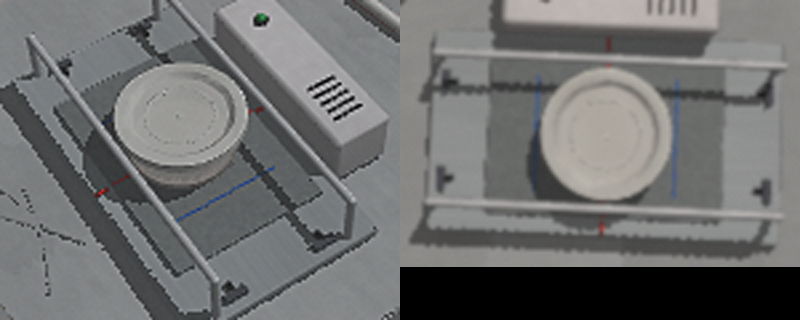

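The last pictures show the red line level with both pointers, crop (391,108) and (379,452). The tub is midway between the blue lines, crop x about 258 and 517, and the arm is clear.

Run:
```python
from workcell import bot
print(bot.job_done())
```

```text
the job is handed in; nothing more can be done
None
```

I centred the tub and handed the job in at about 18 s, with the arm raised and touching nothing.

**What I did:** With the gripper shut, I pushed the tub's right side to the left until the plate met its bumper and the tub slipped to the mark. I then pushed from the left side and carried tub and plate back about 30 mm together. Contact was with the flank of the rim; nothing pressed on the lid from above. The largest wrist force I read during contact was about 5 N, read only at the end of each move.

**Last checks (top camera):**

| Item | Position along the bed's y |
|---|---|
| Plate's red line, from its two blue lines | +0.2 mm |
| Red pointers | +0.4 mm |
| Tub centre, from its left and right edges | +0.6 and +0.8 mm |

- **Tub to mark:** about 0.5 mm off, against 3 mm allowed.
- **Plate to pointers:** about 0.2 mm off, against 4 mm allowed.
- **Scene camera:** the picture agreed by eye; I did not measure in it.
- **Disagreement:** the plate stood at +30.6 mm against the bumper, though about 4 N should have compressed it several millimetres further. It made no difference to the final position.
- **Other things:** I did not touch the tongs, timer, marker or look-alikes, but I made no separate final check of where they lie.

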